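# Load the paint bottle into the roller mixer and set its speed lever

### The arm

A 7-joint arm with a two-finger parallel gripper is mounted at the origin on the work surface. World frame = base frame: x ahead of the robot, y to its left, z up, the work surface at z = 0. Lengths are in m, angles in rad, forces in N, time in s.
With the tool pointing down it reaches from about 0.425 to 0.925 m from the base axis. Payload 6.8 kg.
Tool frame: the origin (TCP) lies midway between the tips of the shut fingers; the grasp point (between the pads) lies 19 mm behind it; x points along the fingers, y is the direction in which the jaws open and shut, and the axes are right-handed (so a half turn about x gives the same grasp; the last joint's range is limited). The gripper opens to 85 mm and grips with 20 to 120 N. Pads are 22 mm wide; open, the fingers measure 114 mm over their backs; the gripper's body (76 mm by 85 mm) begins 54 mm behind the grasp point. The pads swing forward as they close: fully open they stand 13 mm farther back than shut.
Start: joints at [1.046, 0.477, 0.022, 1.555, -0.011, 1.109, -0.083], TCP at [0.273, -0.617, 0.231] pointing down, gripper open.
Joint ranges: [-2.96, 2.96], [-0.34, 2.1], [-1.41, 1.46], [0.24, 2.44], [-1.37, 4.51], [0.17, 1.92], [-2.96, 2.96]. Speed limits (rad/s): [2.39, 2.39, 3.14, 3.14, 3.14, 3.14, 3.14].

### API

Orientations are given as a rotation vector (axis times angle).
In Python, from bench import r, viewer, nets gives the robot as it stands.
- The arm moves only by the shell command python3 -m pendant 'ROWS' [FORCE]. ROWS is JSON, one flat list of numbers, 5 for each row, row after row: the finger opening in mm, from 0 to 85.4, then the shift along the tool's x, y, z in mm, then the turn about the tool's x in rad. A call has 1 to 20 rows; each row shifts and turns the commanded pose from where the row before left it, along the tool's axes as they then stand; what a row does not reach is not made up. A row lasts 1/8 s, in which the tool goes at most 62.5 mm and 10.7 degrees, less where a joint would pass 70% of its speed; a pose out of reach is approached as far as the arm can. A call with a gripper value outside its range is refused whole. The fingers move at their own pace and stop on an object; FORCE is the grip in N (left out, the last holds). Time passes only in rows, so rows that do not move let the fingers close. It gives the time, the measured TCP pose, the force and the opening at its end, in the units of the state.
- r.get_obs(): the state, without advancing time (a new reading comes with each control period).
- viewer.grab_frame(name): name is "scene" or "top" or "wrist"; returns (picture, depth): 400x640x3 uint8, red, green, blue; 400x640 float32, m along the optical axis (not along the pixel's ray), 0 where there is no reading.
- viewer.calibration(name): a dict with "mtx" (3x3 intrinsics, pixels), "world_to_cam" (4x4, takes a point from world to camera coordinates). Camera axes: x right, y up, looking along -z (the intrinsics and any distortion apply to the point x, -y, -z); pixel columns grow to the right and rows downward; lengths in m; the calibration is good to about 2 mm. A picture is of the moment at which its call begins: read the wrist's pose just before it. calibration takes no time and is no camera call; for the wrist camera it gives the pose at the moment of the call.
- r.hand_in(): hands the job in, once; it reports no verdict.
Trained networks look in the newest picture that a camera, given by its name, has taken for a name from the list of things; names that differ only in an ending like _2 or _b are one class to them, and where a whole thing is asked for, a point or a joint stands for the part that bears it (a point fixed in the world has none). Each returns a list of dicts, best first, with "score" (0 to 1); they miss things now and then, are a little off and sometimes report something else, mostly with a low value. They report only what shows in the picture. A call takes as long as a camera call. They do not tell look-alikes from the thing itself.
- nets.look_for(name, camera): "location" ([x, y, z] in m, in world coordinates, good to about 4 mm: the middle of the surface that is visible of it).
- nets.silhouettes(name, camera): "mask" (400x640 bool, what is visible of it).
The state is a dict: "clock": time; "joints": joint angles; "qvel": joint speeds; "tau": joint torques, N m; "tcp_pos": TCP position; "orientation": TCP orientation; "contact_force": force on the tool from outside, world axes, zero at the start; "moment": the same for the moment, N m; "grip_width": finger opening in m.
Only numpy, scipy, OpenCV 4.12 (cv2) and the standard library are available. Lean on these libraries where they do the work, as an engineer would, in place of code of your own. Each camera call takes 0.05 s, during which the arm holds its last target. There are 200 camera calls.

### The job

Take the tall round paint bottle off the cutting mat and lay it gently on its side on the four rubber wheels of the roller mixer, foot towards the motor housing and cap pointing away from it, without letting it drop. Once it lies there by itself, swing the speed lever on top of the housing round until it points straight at the small brass set-mark tab, and let go. Leave the glue bottle, the jar, the can and the tub standing where they are.

Things in the scene. Friction and masses are not known exactly. Their poses are not given: they have to be found in the camera images.
- bottle: the tall round white paint bottle with a black cap, standing loose on the mat: straight round body 44 mm in diameter and 90 mm high, then a short shoulder and a cap 26 mm in diameter, 130 mm high in all, about 0.16 kg. Origin at the centre of its underside (foot); its z axis runs from foot to cap. The mat's top is 3 mm above the table.
- bottle_mid (a point): point on the bottle's axis at mid-height of its straight body, 45 mm above the foot
- bottle_cap (a point): centre of the top of the bottle's cap, 130 mm above the foot
- mixer: the roller mixer, a grey machine 140 mm (its x) by 300 mm (its y), fixed to the table. Origin at the centre of its underside. Its +y half (y 1 to 150 mm) is the motor housing, a box 140 x 149 mm with its top at z = 70 mm; its -y half is the open cradle over a base plate whose top is at z = 22 mm.
- cradle (a point): where bottle_mid must come to rest: mixer (0, -75, 68) mm, axes as the mixer's. The bottle lies along y, foot to +y, cap to -y. From here: 4 wheels (radius 13, width 14 mm) at x +-21, y +-27, z -28, on 8 mm axles along y; steel cheeks 6 mm thick, 100 mm wide at y +-66, tops at z -16: the 90 mm body lies between them, the thinner cap passes over the -y one.
- lever_pivot (a point): on the speed lever's vertical hinge axis, at the level of the housing's top; at mixer (45, 75, 70) mm
- lever_post (a point): point 10 mm below the top of the lever's upright black grip post (16 mm in diameter, from 12 to 52 mm above the housing's top), on its axis, 68 mm from the hinge axis. Its x axis points along the lever, hinge to nose. The flat steel arm is 11 mm wide, 6 to 12 mm above the housing, its nose 86 mm from the hinge axis.
- lever (a joint): angle of the speed lever about its vertical hinge (rad), 0 to 1.7; it grows counter-clockwise seen from above, and moves the lever from the side away from the cradle towards the cradle. At 0.85 the lever points along the mixer's -x. It stays where it is left (stiff: about 1.5 N at the post).
- marker: the set-mark: a brass tab 12 mm long (radially), 7 mm wide, 14 mm high, clamped on the scale on the housing's top, 98 mm from the lever's hinge axis, just beyond the lever's nose. The body's origin lies on the hinge axis at the level of the housing's top, and its x axis points from there to the tab. Fixed.
- marker_tab (a point): centre of the top of the set-mark tab
- jar: bystander on the mat: squat round paint jar, 56 mm in diameter, 58 mm high; origin at the centre of its underside
- glue: bystander on the mat: square-section glue bottle, 46 (x) x 30 (y) mm, 85 mm high, with a narrow nozzle up to 120 mm; origin at the centre of its underside
- tub: bystander: open plastic tub 80 (x) x 110 (y) x 60 mm, beyond the work; origin at the centre of its underside
- can: bystander: upright can 54 mm in diameter, 170 mm high, beyond the work; origin at the centre of its underside
Things that resemble listed ones, but are neither listed nor needed, are in the scene too. What is shaped like the bottle but orange is not meant.

How it is judged:
By the outcome, as a careful person would: the job done as asked, in the order asked, and still so for the second after the job is handed in, with the robot touching nothing.
It also fails if it takes over 61 s, if anything falls off the work surface, if the arm or the gripper's body presses on something with over 40 N, if the wrist force passes 120 N, or if a joint passes its speed limit or range.

## Working session

There is one attempt and no reset: what is moved stays moved. The work goes in short steps, Python scripts to look and compute and a shell command to move; the robot and the scene stay as the last step left them, time stands still between calls to the robot, and variables do not carry over. Pictures are saved under pics/ and viewed, about 8 in all and at most 12, crops included, and the job is handed in when it is done.

```bash
ls; mkdir -p pics
cat > h.py <<'E'
import numpy as np, cv2
from scipy.spatial.transform import Rotation as R
from bench import r, viewer, nets
np.set_printoptions(precision=4,suppress=True)
def grab(cam,fn=None):
    c=viewer.calibration(cam); p,d=viewer.grab_frame(cam)
    if fn: cv2.imwrite('pics/'+fn,p[:,:,::-1])
    return p,d,c
def pts(d,c,mask=None):
    v,u=np.nonzero((d>0)&(mask if mask is not None else True)); z=d[v,u]; K=c['mtx']
    P=np.c_[(u-K[0,2])/K[0,0]*z,-(v-K[1,2])/K[1,1]*z,-z,np.ones(len(z))]
    return (P@np.linalg.inv(c['world_to_cam']).T)[:,:3],u,v
def proj(p,c):
    q=c['world_to_cam']@np.r_[p,1]; K=c['mtx']
    return K[0,0]*q[0]/-q[2]+K[0,2],K[1,1]*-q[1]/-q[2]+K[1,2]
def st():
    o=r.get_obs(); print('t',o['clock'],'tcp',np.array(o['tcp_pos']),'R',R.from_rotvec(o['orientation']).as_matrix().T.round(3).tolist(),'F',np.array(o['contact_force']),'w',o['grip_width'],'q',np.array(o['joints']))
    return o
E
python3 - <<'E'
from h import *
st()
for cam in ['scene','top']:
    p,d,c=grab(cam,cam+'.png'); print(cam,c)
    for n in ['bottle','mixer','lever_post','marker','jar','glue','tub','can']:
        for x in nets.look_for(n,cam)[:3]:
            print(n,round(x['score'],2),np.array(x['location']),np.round(proj(x['location'],c)))
E
```

```text
pics
t 0.0 tcp [ 0.273  -0.6167  0.2303] R [[-0.001, 0.002, -1.0], [0.405, -0.914, -0.002], [-0.914, -0.405, 0.0]] F [ 0.0286  0.1235 -0.2116] w 0.0854632279656969 q [ 1.0459  0.4778  0.0223  1.5565 -0.0115  1.1093 -0.0831]
scene {'mtx': array([[375.2131,   0.    , 317.5524],
       [  0.    , 375.2131, 201.4512],
       [  0.    ,   0.    ,   1.    ]]), 'world_to_cam': array([[ 0.7395,  0.673 , -0.0108, -0.4376],
       [-0.5299,  0.592 ,  0.6072,  0.2793],
       [ 0.4151, -0.4433,  0.7945, -1.4424],
       [ 0.    ,  0.    ,  0.    ,  1.    ]])}
bottle 0.85 [ 0.5181 -0.2898  0.0832] [227. 244.]
bottle 0.81 [ 0.5147 -0.3862  0.0862] [197. 266.]
bottle 0.61 [ 0.6119 -0.4111  0.0897] [212. 295.]
mixer 0.19 [0.53   0.3456 0.0842] [371. 129.]
lever_post 0.49 [0.5304 0.3457 0.0841] [371. 129.]
jar 0.76 [ 0.4946 -0.158   0.0591] [258. 215.]
glue 0.75 [ 0.5182 -0.2881  0.0844] [227. 243.]
glue 0.57 [ 0.6092 -0.23    0.0705] [266. 251.]
tub 0.67 [0.7769 0.1289 0.0277] [390. 214.]
can 0.82 [ 0.7963 -0.0448  0.1228] [363. 237.]
top {'mtx': array([[424.8618,   0.    , 318.3705],
       [  0.    , 424.8618, 204.2401],
       [  0.    ,   0.    ,   1.    ]]), 'world_to_cam': array([[ 0.0217, -0.9994, -0.0278, -0.0194],
       [ 0.9951,  0.0189,  0.0969, -0.6309],
       [-0.0964, -0.0298,  0.9949, -0.9914],
       [ 0.    ,  0.    ,  0.    ,  1.    ]])}
bottle 0.81 [ 0.5957 -0.3958  0.0899] [492. 221.]
bottle 0.8 [ 0.502  -0.2686  0.0971] [435. 262.]
bottle 0.64 [0.511  0.25   0.0531] [208. 252.]
mixer 0.84 [0.5057 0.2524 0.0564] [206. 255.]
mixer 0.31 [ 0.4862 -0.1529  0.0599] [380. 267.]
lever_post 0.64 [0.5302 0.3411 0.082 ] [165. 243.]
marker 0.33 [ 0.4871 -0.153   0.0618] [381. 267.]
jar 0.87 [ 0.4867 -0.1518  0.0599] [380. 267.]
glue 0.61 [ 0.592  -0.2129  0.0871] [409. 221.]
tub 0.57 [0.7862 0.1191 0.0036] [270. 143.]
can 0.59 [ 0.7694 -0.0288  0.1695] [329. 133.]
```

View pics/scene.png

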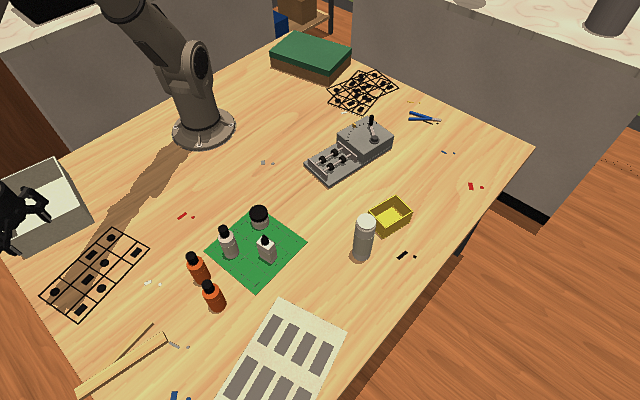

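View pics/top.png

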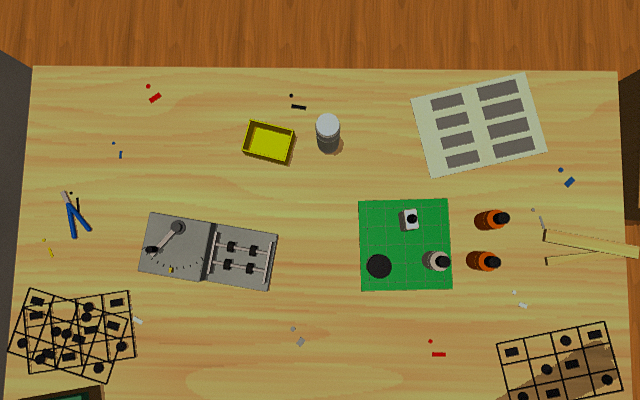

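The white bottle stands on the mat at scene (227,243) and top (437,261); the look-alikes beside the mat are orange. The mixer is at top (208,252) with its housing on the left. The lever post is at (150,250), the hinge at (178,227) and the brass tab near (171,269).

The tool always points down, so I'll tip the bottle over in the grip on free table, regrip it lying down, then place it.

Run:
```python
from h import *
from scipy.optimize import least_squares
p,d,c=grab('top'); P,u,v=pts(d,c); col=p[v,u].astype(int)
def near(x,y,rad): return np.hypot(P[:,0]-x,P[:,1]-y)<rad
m=near(.505,-.275,.05)&(P[:,2]>.122)&(P[:,2]<.145); print('cap',m.sum(),P[m].mean(0),np.ptp(P[m],axis=0))
m=near(.505,-.275,.04)&(P[:,2]>.015)&(P[:,2]<.09)
f=lambda a:np.hypot(P[m,0]-a[0],P[m,1]-a[1])-.022
print('axis top',least_squares(f,[.505,-.275],loss='soft_l1',f_scale=.002).x,m.sum())
# housing
m=near(.51,.3,.14)&(abs(P[:,2]-.07)<.008); rc=cv2.minAreaRect((P[m,:2]*1000).astype(np.float32)); print('housing',rc,P[m,2].mean(),m.sum())
m=near(.51,.25,.2)&(P[:,2]>.012)&(P[:,2]<.13); rc=cv2.minAreaRect((P[m,:2]*1000).astype(np.float32)); print('all',rc)
# brass
hsv=cv2.cvtColor(p,cv2.COLOR_RGB2HSV)[v,u]
m=near(.5,.32,.12)&(hsv[:,1]>110)&(hsv[:,0]>14)&(hsv[:,0]<34)&(P[:,2]>.06); print('brass',m.sum()); print(np.c_[u,v,P*1000,hsv][m].astype(int)[:30])
m=near(.53,.34,.05)&(P[:,2]>.11); print('post top',m.sum(),P[m].mean(0),P[m,2].max())
cv2.imwrite('pics/crop.png',cv2.resize(p[200:300,125:285,::-1],None,fx=5,fy=5,interpolation=cv2.INTER_CUBIC))
p,d,c=grab('scene'); P,u,v=pts(d,c)
m=near(.51,-.28,.045)&(P[:,2]>.015)&(P[:,2]<.09); print('axis scene',least_squares(f,[.505,-.275],loss='soft_l1',f_scale=.002).x,m.sum())
```

```text
cap 128 [ 0.5042 -0.2784  0.1317] [0.0237 0.0252 0.0126]
axis top [ 0.504  -0.2794] 142
housing ((523.1367797851562, 324.09674072265625), (149.9706573486328, 139.98013305664062), 81.39043426513672) 0.06943687951121252 3544
all ((511.4482116699219, 249.8885498046875), (300.49609375, 140.37832641601562), 81.26392364501953)
brass 29
[[181 225 572 306  79  25 153  10]
 [180 229 563 308  80  20 153  10]
 [155 250 514 353 104  15 146  14]
 [169 267 475 332  70  25 156 118]
 [170 267 475 330  70  26 179  91]
 [171 267 475 327  72  28 132 104]
 [169 268 474 328  81  27 215 186]
 [170 268 474 325  83  26 204 191]
 [171 268 474 323  83  28 202 186]
 [172 268 474 322  78  18 255  43]
 [173 268 473 322  71  15 130  61]
 [169 269 472 327  84  25 220 181]
 [170 269 472 325  82  25 207 180]
 [171 269 472 323  82  23 221 164]
 [172 269 472 321  80  19 255  45]
 [169 270 469 328  81  24 224 183]
 [170 270 469 325  83  25 206 177]
 [171 270 469 322  83  22 215  89]
 [172 270 469 321  81  19 224  49]
 [168 271 466 335  66  21 141 147]
 [169 271 467 327  83  25 239 179]
 [170 271 467 324  85  27 203 180]
 [171 271 467 322  82  18 255  64]
 [172 271 467 323  76  18 239  47]
 [169 272 465 327  83  24 164 171]
 [170 272 465 325  82  30 165 158]
 [166 276 454 340  65  22 114 128]
 [177 278 451 313  68  23 111 131]
 [188 280 446 289  61  23 111 131]]
post top 55 [0.5162 0.3596 0.1198] 0.126250902538535
axis scene [ 0.5022 -0.2791] 231
```

View pics/crop.png

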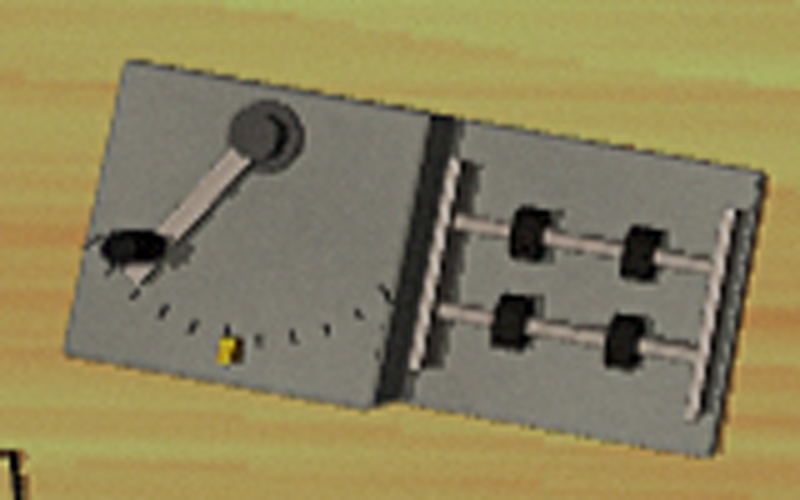

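Bottle axis is at (0.5035, -0.279). Mixer yaw is -8.7°, the cradle is at (0.500, 0.176), the pivot at (0.567, 0.317) and the tab at (0.4695, 0.325); the pivot-to-tab distance comes out at the given 98 mm. The crop shows the lever post at (135,245) and the brass tab at (230,350). Next I move above the bottle.

```bash
python3 -m pendant '[85,0,0,0,-0.165, 85,0,0,0,-0.165, 85,0,0,0,-0.165, 85,0,0,0,-0.165, 85,0,0,0,-0.165, 85,0,0,0,-0.165, 85,0,0,0,-0.165, 85,0,28.8,-42.3,0, 85,0,28.8,-42.3,0, 85,0,28.8,-42.3,0, 85,0,28.8,-42.3,0, 85,0,28.8,-42.3,0, 85,0,28.8,-42.3,0, 85,0,28.8,-42.3,0, 85,0,28.8,-42.3,0, 85,0,0,0,0]' 25
python3 - <<'E'
from h import *
st()
E
```

```text
clock: 3.0
tcp_pos: [0.5063, -0.2736, 0.2317]
orientation: [1.205, 1.213, -1.2]
contact_force: [-0.7, 0.1, 0.0]
grip_width: 0.0849
t 3.0 tcp [ 0.5063 -0.2736  0.2317] R [[0.002, 0.002, -1.0], [1.0, 0.009, 0.002], [0.009, -1.0, -0.002]] F [-0.6857  0.0542  0.0314] w 0.0849411478405164 q [ 0.6954  0.3409 -0.3843  1.7782  0.1424  1.0488  0.2692]
```

```bash
python3 -m pendant '[85,40,-3,5,0, 85,40,0,0,0, 85,45,0,0,0, 85,30,0,0,0, 85,12,0,0,0, 85,0,0,0,0, 35,0,0,0,0, 35,0,0,0,0, 35,0,0,0,0, 35,0,0,0,0, 35,0,0,0,0, 35,0,0,0,0]' 40
python3 - <<'E'
from h import *
st(); grab('wrist','w1.png')
E
```

```text
clock: 4.5
tcp_pos: [0.5014, -0.2841, 0.0656]
orientation: [1.209, 1.207, -1.208]
contact_force: [0.2, -0.7, 7.2]
grip_width: 0.0427
t 4.5 tcp [ 0.5014 -0.2841  0.0656] R [[0.002, -0.001, -1.0], [1.0, 0.001, 0.002], [0.001, -1.0, 0.001]] F [ 0.1538 -0.715   7.2467] w 0.04268736448600567 q [ 0.6598  0.5446 -0.3272  1.9085  0.254   0.7261  0.1868]
```

View pics/w1.png

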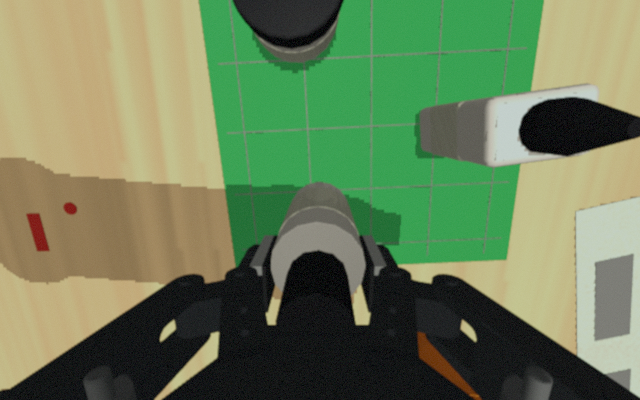

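The wrist view shows the white bottle gripped centrally between the pads at (318,260), and the jar and glue standing clear. I lift it, carry it to free table, and lower it until it nearly touches.

```bash
python3 -m pendant '[35,-30,0,0,0, 35,-50,0,0,0, 35,0,0,-50,0, 35,0,0,-58,0, 35,0,0,-58,0, 35,0,16,-58,0, 35,0,16,-58,0, 35,0,16,-47,0, 35,40,0,0,0, 35,28,0,0,0, 35,8,0,0,0, 35,0,0,0,0, 35,4,0,0,0, 35,0,0,0,0]' 40
python3 - <<'E'
from h import *
st()
E
```

```text
clock: 6.3
tcp_pos: [0.5485, 0.0453, 0.065]
orientation: [1.209, 1.209, -1.208]
contact_force: [-0.2, -0.3, -2.3]
grip_width: 0.043
t 6.3 tcp [0.5485 0.0453 0.065 ] R [[0.001, 0.0, -1.0], [1.0, 0.001, 0.001], [0.001, -1.0, -0.0]] F [-0.2023 -0.3112 -2.3196] w 0.0429817481127343 q [ 0.1341  0.5268 -0.4192  1.9643  0.3185  0.7132 -0.4772]
```

```bash
python3 -m pendant '[35,4,0,0,0, 35,0,0,0,0]' 20; python3 -m pendant '[35,-0.5,0,7.5,0, 35,-0.5,0,7.5,0, 35,0,0,7.5,0, 35,0,0,7.5,0, 35,1.3,0,7.5,0, 35,1.5,0,7.5,0, 35,0,0,0,0]'
python3 - <<'E'
from h import *
o=st()
p,d,c=grab('scene'); u,v=proj([.55,.03,.06],c); u,v=int(u),int(v); print(u,v)
cv2.imwrite('pics/s2.png',cv2.resize(p[v-60:v+60,u-80:u+80,::-1],None,fx=4,fy=4,interpolation=cv2.INTER_CUBIC))
E
```

```text
clock: 6.55
tcp_pos: [0.55, 0.0455, 0.0619]
orientation: [1.211, 1.207, -1.206]
contact_force: [1.3, -0.2, 7.0]
grip_width: 0.0428
clock: 7.42
tcp_pos: [0.5499, 0.0019, 0.061]
orientation: [1.212, 1.208, -1.205]
contact_force: [-3.3, 4.5, 20.9]
grip_width: 0.0427
t 7.425 tcp [0.5499 0.0019 0.061 ] R [[0.004, 0.002, -1.0], [1.0, 0.001, 0.004], [0.001, -1.0, -0.002]] F [-3.3112  4.4697 20.8713] w 0.04273784000067804 q [ 0.2104  0.5306 -0.4144  1.9696  0.3198  0.7004 -0.3984]
313 188
```

View pics/s2.png

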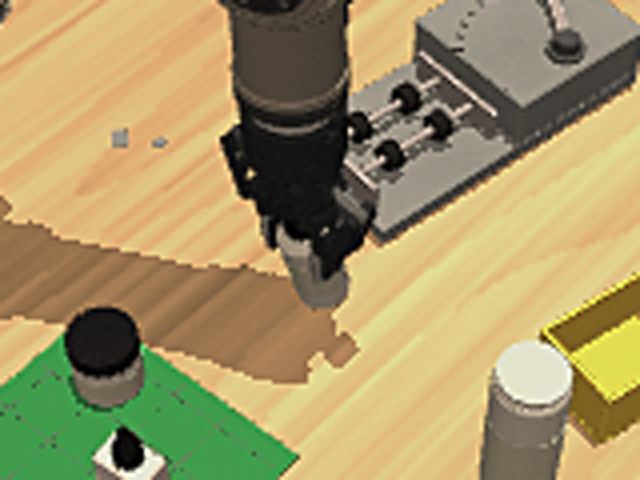

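```bash
cat >> h.py <<'E'
def cyl(cam,lo,hi,seed):
    """axis of the 44 mm body from the cloud inside a box: point + direction"""
    from scipy.optimize import least_squares
    p,d,c=grab(cam); P,u,v=pts(d,c); col=p[v,u].astype(int)
    m=np.all((P>lo)&(P<hi),axis=1)&(col.max(1)-col.min(1)<45)&(col.min(1)>70); Q=P[m]
    def f(a):
        n=np.array([np.sin(a[2]),-np.sin(a[3])*np.cos(a[2]),np.cos(a[3])*np.cos(a[2])]); w=Q-np.array([a[0],a[1],Q[:,2].mean()])
        return np.linalg.norm(np.cross(w,n),axis=1)-.022
    s=least_squares(f,seed,loss='soft_l1',f_scale=.002)
    print(cam,len(Q),'range',Q.min(0),Q.max(0),'axis pt',s.x[:2],Q[:,2].mean(),'tiltx,tilt(-y) deg',np.degrees(s.x[2:]),'rms',np.sqrt(np.mean(f(s.x)**2)))
E
python3 - <<'E'
from h import *
cyl('scene',[.50,-.03,.006],[.62,.085,.065],[.55,.01,0,.3])
E
```

```text
scene 87 range [ 0.5443 -0.009   0.0066] [0.5734 0.0359 0.0636] axis pt [0.5488 0.0217] 0.030281104941246664 tiltx,tilt(-y) deg [ 2.5206 13.0732] rms 0.0009311962519514286
```

```bash
python3 -m pendant '[35,0.5,0,8,0, 35,1,0,8,0, 35,1,0,8,0, 35,2,0,6,0, 35,3,0,6,0, 35,4,0,6,0, 35,0,0,0,0]'
python3 - <<'E'
from h import *
cyl('scene',[.50,-.08,.006],[.62,.085,.055],[.55,-.01,0,.4])
E
```

```text
clock: 8.4
tcp_pos: [0.5485, -0.0433, 0.047]
orientation: [1.209, 1.207, -1.21]
contact_force: [0.8, -0.6, 6.5]
grip_width: 0.0426
scene 47 range [ 0.5584 -0.0513  0.0117] [0.5754 0.0297 0.0546] axis pt [0.5481 0.006 ] 0.028850436402588223 tiltx,tilt(-y) deg [ 3.9209 49.2156] rms 0.0014303531025468745
```

```bash
python3 -m pendant '[35,5,0,6,0, 35,5,0,6,0, 35,6,0,5,0, 35,6,0,5,0, 35,6,0,4,0, 35,6,0,3,0, 35,0,0,0,0]'; python3 -m pendant '[35,3,0,1.5,0, 35,3,0,1,0, 35,0,0,0,0]'
python3 - <<'E'
from h import *
cyl('scene',[.50,-.12,.004],[.62,.085,.055],[.55,-.03,0,1.4])
E
```

```text
clock: 9.32
tcp_pos: [0.5479, -0.0723, 0.0127]
orientation: [1.208, 1.208, -1.211]
contact_force: [0.6, -4.1, 4.7]
grip_width: 0.0431
clock: 9.7
tcp_pos: [0.5479, -0.0738, 0.007]
orientation: [1.208, 1.209, -1.21]
contact_force: [0.7, -3.8, 3.6]
grip_width: 0.0427
scene 101 range [ 0.5244 -0.0872  0.0181] [0.5756 0.0135 0.0545] axis pt [ 0.5431 -0.1303] 0.04023999449138851 tiltx,tilt(-y) deg [-2.097  82.8211] rms 0.0030342049207556115
```

```bash
python3 -m pendant '[35,2,0,0.5,0, 35,2,0,0,0, 35,0,0,0,0]'; python3 -m pendant '[35,1.5,0,0,0, 35,1.5,0,0,0, 35,0,0,0,0]'
python3 - <<'E'
from h import *
cyl('scene',[.50,-.12,.004],[.62,.085,.055],[.55,-.03,0,1.4])
p,d,c=grab('wrist','w3.png')
E
```

```text
clock: 10.12
tcp_pos: [0.5478, -0.0736, 0.0028]
orientation: [1.208, 1.21, -1.209]
contact_force: [-0.1, -4.1, 4.9]
grip_width: 0.0428
clock: 10.5
tcp_pos: [0.5481, -0.0734, -0.0001]
orientation: [1.208, 1.21, -1.208]
contact_force: [0.3, -4.2, 4.3]
grip_width: 0.0432
scene 131 range [ 0.5236 -0.087   0.0132] [0.5762 0.0123 0.054 ] axis pt [ 0.5442 -0.2417] 0.03968901035911325 tiltx,tilt(-y) deg [-0.6951 86.1149] rms 0.0031807688027620296
```

View pics/w3.png

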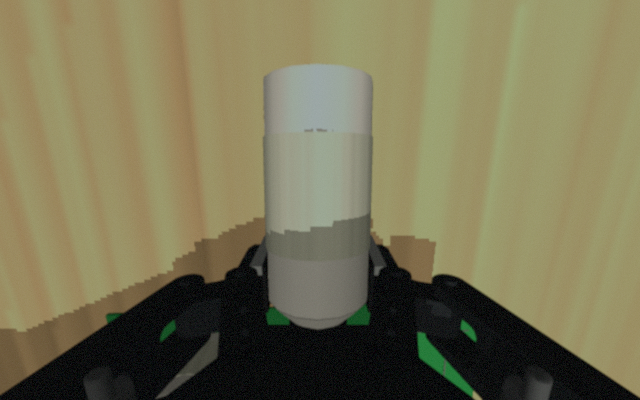

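```bash
python3 -m pendant '[35,1.5,0,0,0, 35,1,0,0,0, 35,0,0,0,0]'
python3 - <<'E'
from h import *
p,d,c=grab('wrist'); P,u,v=pts(d,c)
for y in np.arange(-.07,.02,.01):
    m=(abs(P[:,0]-.548)<.006)&(abs(P[:,1]-y)<.004); print(round(y,3),m.sum(),P[m,2].mean() if m.any() else None)
E
```

```text
clock: 10.98
tcp_pos: [0.5481, -0.0737, -0.0018]
orientation: [1.208, 1.209, -1.209]
contact_force: [-3.2, -4.8, 12.8]
grip_width: 0.0429
-0.07 663 0.05054616482022772
-0.06 4080 0.07902285249298627
-0.05 742 0.04891347522981752
-0.04 765 0.047831027624445605
-0.03 818 0.04675278797616274
-0.02 863 0.045671642938897576
-0.01 899 0.044343369420656815
0.0 938 0.04304860785983315
0.01 658 0.04203409967465531
```

```bash
python3 -m pendant '[43.5,-1.5,0,0,0, 44,0,0,0,0, 44.5,0,0,0,0, 45,0,0,0,0, 46,0,0,0,0, 48,0,0,0,0, 51,0,0,0,0, 55,0,0,0,0]'
python3 - <<'E'
from h import *
p,d,c=grab('wrist','w4.png'); P,u,v=pts(d,c)
for y in np.arange(-.05,.02,.02):
    m=(abs(P[:,0]-.548)<.006)&(abs(P[:,1]-y)<.004); print(round(y,3),m.sum(),np.median(P[m,2]) if m.any() else None)
m=(P[:,2]>.02)&(P[:,2]<.06)&(abs(P[:,0]-.548)<.025)&(P[:,1]>-.045)&(P[:,1]<.03)
print(P[m].min(0),P[m].max(0))
for y in [-.03,-.015,0]:
    k=m&(abs(P[:,1]-y)<.004); print(y,P[k,0].min(),P[k,0].max())
E
```

```text
clock: 12.02
tcp_pos: [0.5482, -0.0736, -0.001]
orientation: [1.209, 1.21, -1.208]
contact_force: [-0.4, -0.5, -0.6]
grip_width: 0.0551
-0.05 627 0.04292859232093747
-0.03 737 0.0429351804402892
-0.01 850 0.04235386585017696
0.01 177 0.04204634939171299
[ 0.5254 -0.045   0.0204] [0.5697 0.0077 0.0455]
-0.03 0.5254350967772434 0.5692558577283278
-0.015 0.5256255705225826 0.569223742737192
0 0.5268460504697627 0.5694326455057355
```

```bash
python3 -m pendant '[70,-2,0,0,0, 70,-3,0,0,0, 70,0,0,-18,0, 70,0,0,-17.5,0, 70,0,0,0,0, 38,0,0,0,0, 38,0,0,0,0, 38,0,0,0,0, 38,0,0,0,0, 38,0,0,0,0]' 60; python3 -m pendant '[38,-10,0,0,0, 38,-40,0,0,0, 38,-50,0,0,0, 38,0,0,0,0]'
python3 - <<'E'
from h import *
st()
p,d,c=grab('wrist','w5.png'); P,u,v=pts(d,c)
m=(abs(P[:,0]-.548)<.022)&(P[:,1]>-.0)&(P[:,1]<.03)&(P[:,2]>.08)
print(P[m].min(0),P[m].max(0))
for y in np.arange(-.03,.02,.01):
    m=(abs(P[:,0]-.548)<.006)&(abs(P[:,1]-y)<.003)&(P[:,2]<.2); print(round(y,3),m.sum(),np.median(P[m,2]) if m.any() else None)
E
```

```text
clock: 13.32
tcp_pos: [0.5484, -0.0386, 0.0042]
orientation: [1.209, 1.209, -1.209]
contact_force: [-0.4, -0.9, 5.5]
grip_width: 0.0424
clock: 13.82
tcp_pos: [0.5505, -0.0378, 0.1078]
orientation: [1.212, 1.205, -1.204]
contact_force: [0.8, -0.7, -2.7]
grip_width: 0.0423
t 13.825 tcp [ 0.5505 -0.0378  0.1078] R [[0.007, -0.0, -1.0], [1.0, 0.001, 0.007], [0.001, -1.0, 0.0]] F [ 0.7857 -0.6763 -2.6645] w 0.042309806147742615 q [ 0.3061  0.4636 -0.4419  1.9409  0.2741  0.7885 -0.2877]
[0.5282 0.     0.1036] [0.57   0.0086 0.1484]
-0.03 2123 0.18953566201055222
-0.02 416 0.14637238071955075
-0.01 428 0.14588446128564905
0.0 560 0.14563057116693068
0.01 616 0.1305106226605434
```

View pics/w5.png

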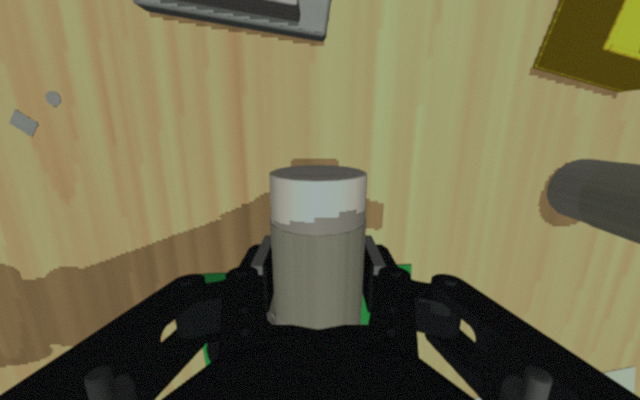

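```bash
python3 -m pendant '[38,0,-10.2,-35,0, 38,0,-10.2,-44,0, 38,0,-10.2,-44,0, 38,0,-10.2,-44,0, 38,0,-10.2,-44,0, 38,0,0,0,0.076, 38,0,0,0,0.076, 38,0,0,0,0, 38,0,0,0,0]'
python3 - <<'E'
from h import *
o=st(); T=R.from_rotvec(o['orientation']).as_matrix(); print('tool-frame to go mm',T.T@(np.array([.4997,.1733,.05])-o['tcp_pos'])*1000)
p,d,c=grab('wrist','w6.png'); P,u,v=pts(d,c)
# housing top & front edge seen by wrist, in mixer coords
y=np.array([.1513,.9885]);x=np.array([.9885,-.1513]); q=P[:,:2]-[.5114,.2499]; X=q@x;Y=q@y
m=(abs(P[:,2]-.07)<.006)&(abs(X)<.09)&(Y>-.02)&(Y<.16); k=m&(Y<.1)
print('housing top X',np.percentile(X[m],[1,99]),'Ymin',np.percentile(Y[m],1),P[m,2].mean(),m.sum())
b=(abs(P[:,2]-.1065)<.02)&(abs(X)<.03)&(Y>-.07)&(Y<-.01); print('bottle X',X[b].min(),X[b].max(),'foot Y',np.percentile(Y[b],98),'topz',P[b,2].max())
E
```

```text
clock: 15.0
tcp_pos: [0.4963, 0.1725, 0.1032]
orientation: [1.317, 1.135, -1.32]
contact_force: [-0.3, 0.2, -1.8]
grip_width: 0.0427
t 15.0 tcp [0.4963 0.1725 0.1032] R [[-0.002, -0.001, -1.0], [0.989, -0.149, -0.001], [-0.149, -0.989, 0.001]] F [-0.3157  0.154  -1.7569] w 0.04274244350322995 q [-0.0869  0.4389 -0.4523  1.9977  0.2713  0.7647 -0.8493]
tool-frame to go mm [53.1783  3.355  -1.3527]
housing top X [-0.0684  0.0662] Ymin 0.0005520378136560788 0.06886907523974481 24882
bottle X -0.029985341439272537 0.024559457248237253 foot Y -0.03255474120757248 topz 0.12649672861428463
```

View pics/w6.png

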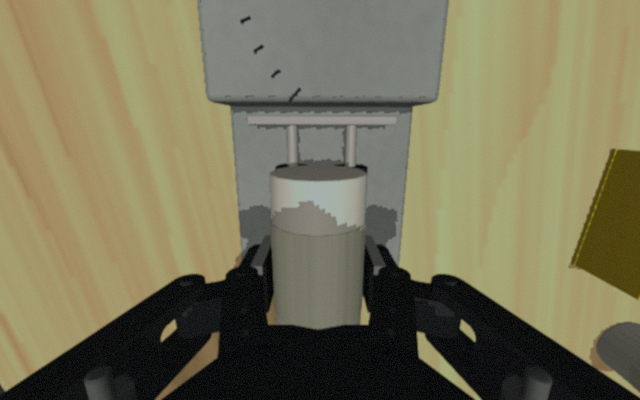

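The wrist view shows the bottle held level over the cradle at (318,250) with its foot towards the housing. The mixer frame agrees within about 1 mm. Lowering.

```bash
python3 -m pendant '[38,15,2.5,-2,0, 38,15,0,0,0, 38,12,0,0,0, 38,4,0,0,0, 38,2,0,0,0, 38,2,0,0,0, 38,0,0,0,0]'; python3 -m pendant '[38,1,0,0,0, 38,1,0,0,0, 38,1,0,0,0, 38,0,0,0,0]'
```

```text
clock: 15.92
tcp_pos: [0.4998, 0.1745, 0.0542]
orientation: [1.32, 1.134, -1.319]
contact_force: [0.2, -0.2, -2.0]
grip_width: 0.0426
clock: 16.42
tcp_pos: [0.4996, 0.1745, 0.0509]
orientation: [1.319, 1.134, -1.32]
contact_force: [0.2, 0.0, -1.4]
grip_width: 0.0426
```

```bash
python3 -m pendant '[38,1,0,0,0, 38,0,0,0,0]'; python3 -m pendant '[38,1,0,0,0, 38,0,0,0,0]';  python3 -m pendant '[38,1,0,0,0, 38,0,0,0,0]'
```

```text
clock: 16.68
tcp_pos: [0.4997, 0.1745, 0.0507]
orientation: [1.319, 1.133, -1.32]
contact_force: [-3.0, -1.8, 7.6]
grip_width: 0.0425
clock: 16.92
tcp_pos: [0.4998, 0.1745, 0.0505]
orientation: [1.319, 1.133, -1.319]
contact_force: [-5.9, -2.7, 16.2]
grip_width: 0.0419
clock: 17.18
tcp_pos: [0.4998, 0.1746, 0.0504]
orientation: [1.319, 1.132, -1.319]
contact_force: [-8.7, -4.9, 26.8]
grip_width: 0.0425
```

```bash
python3 -m pendant '[38,-2,0,0,0, 43,0,0,0,0, 44,0,0,0,0, 45,0,0,0,0, 47,0,0,0,0, 52,0,0,0,0, 60,0,0,0,0, 64,0,0,0,0, 64,0,0,0,0, 64,-10,0,0,0, 64,-30,0,0,0, 64,-50,0,0,0, 64,-50,0,0,0, 64,0,0,0,0]'
python3 - <<'E'
from h import *
from scipy.optimize import least_squares
st()
p,d,c=grab('wrist','w7.png'); P,u,v=pts(d,c)
y=np.array([.1513,.9885]);x=np.array([.9885,-.1513]); q=P[:,:2]-[.5114,.2499]; X=q@x;Y=q@y
m=(abs(X)<.03)&(Y>-.14)&(Y<.0)&(P[:,2]>.06)&(P[:,2]<.11)
for a,b in [(-.13,-.115),(-.11,-.09),(-.09,-.07),(-.07,-.05),(-.05,-.03)]:
    k=m&(Y>a)&(Y<b); print(a,k.sum(), k.any() and (np.median(X[k]),X[k].min(),X[k].max(),P[k,2].max()))
print('foot Y',np.percentile(Y[m],[.5,99.5]))
E
```

```text
clock: 18.92
tcp_pos: [0.5022, 0.1759, 0.1948]
orientation: [1.326, 1.131, -1.312]
contact_force: [-0.5, 0.3, -0.5]
grip_width: 0.064
t 18.925 tcp [0.5022 0.1759 0.1948] R [[0.008, 0.003, -1.0], [0.989, -0.151, 0.008], [-0.151, -0.989, -0.004]] F [-0.4581  0.322  -0.5231] w 0.06400285525901643 q [-0.0421  0.3217 -0.4971  1.9143  0.1895  0.9424 -0.7795]
-0.13 335 (np.float64(-0.0007906563310551638), np.float64(-0.021999518629338563), np.float64(0.020547213059578275), np.float64(0.09031327307967457))
-0.11 847 (np.float64(-0.0007189648380747092), np.float64(-0.023210341274111843), np.float64(0.020444126328405355), np.float64(0.09060208093133695))
-0.09 918 (np.float64(-0.0015353756195938364), np.float64(-0.023511764958599506), np.float64(0.020890354928922317), np.float64(0.09107670440467139))
-0.07 987 (np.float64(-0.0014327309967951186), np.float64(-0.022921156894823397), np.float64(0.020827769049234026), np.float64(0.09119158843613084))
-0.05 1107 (np.float64(-0.0006154230357321084), np.float64(-0.022440423998861047), np.float64(0.02051916026405553), np.float64(0.09078877631769577))
foot Y [-0.1387 -0.0001]
```

View pics/w7.png

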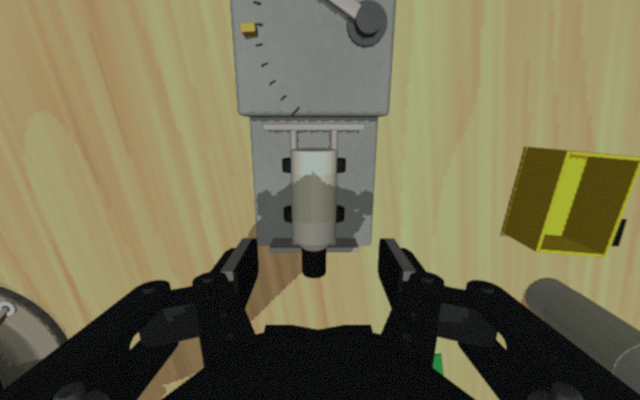

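The wrist view shows the bottle lying alone on the wheels at (314,195), cap over the near cheek. Measured, it is level and centred within about 1 mm, top at z about 0.091. The brass tab is at (249,30). Next is the lever.

```bash
python3 -m pendant '[60,0,-3.8,-40,0, 60,0,-3.8,-48,0, 60,0,-3.8,-48,0, 60,0,-3.8,-49,0, 60,0,0,0,-0.1823, 60,0,0,0,-0.1823, 60,0,0,0,-0.1823, 60,0,0,0,-0.1823, 60,0,0,0,-0.1823, 60,0,0,0,-0.1823, 60,0,0,0,-0.1823, 60,0,0,0,-0.1823, 60,0,0,0,-0.1823, 60,0,0,0,0]'
python3 - <<'E'
from h import *
o=st()
p,d,c=grab('top'); P,u,v=pts(d,c)
p,d,c=grab('wrist','w8.png'); P,u,v=pts(d,c)
piv=np.array([.5672,.3172])
m=(P[:,2]>.114)&(P[:,2]<.13)&(np.hypot(*(P[:,:2]-[.515,.361]).T)<.025); print('post top',m.sum(),P[m].mean(0) if m.any() else '')
hsv=cv2.cvtColor(p,cv2.COLOR_RGB2HSV)[v,u]
m=(hsv[:,1]>150)&(hsv[:,0]>16)&(hsv[:,0]<34)&(abs(P[:,2]-.083)<.008)&(np.hypot(*(P[:,:2]-piv).T)<.12); print('tab',m.sum(), m.any() and (P[m].mean(0),P[m].min(0),P[m].max(0)))
E
```

```text
clock: 20.72
tcp_pos: [0.5119, 0.359, 0.1886]
orientation: [0.064, 1.572, -0.066]
contact_force: [-0.7, 0.1, -0.5]
grip_width: 0.0601
t 20.725 tcp [0.5119 0.359  0.1886] R [[-0.002, -0.001, -1.0], [0.083, 0.997, -0.001], [0.997, -0.083, -0.002]] F [-0.731   0.1255 -0.5418] w 0.06011407075534933 q [-0.0972  0.5865 -0.8691  1.6766  0.4891  1.1134  0.3811]
post top 331 [0.5137 0.3607 0.1205]
tab 85 (array([0.468 , 0.3262, 0.0825]), array([0.4629, 0.3226, 0.0774]), array([0.4731, 0.3289, 0.0857]))
```

View pics/w8.png

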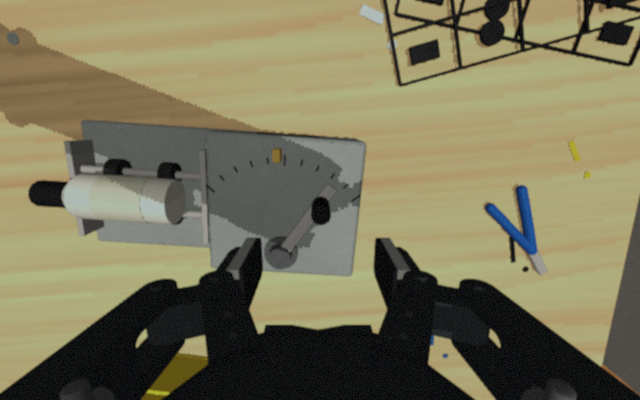

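```bash
python3 -m pendant '[60,40,1.5,2.5,0, 60,40,0,0,0, 60,13,0,0,0, 60,0,0,0,0, 0,0,0,0,0, 0,0,0,0,0, 0,0,0,0,0, 0,0,0,0,0, 0,0,0,0,0, 0,0,0,0,0, 0,0,0,0,0]' 30
python3 - <<'E'
from h import *
o=st(); T=R.from_rotvec(o['orientation']).as_matrix()
pv=np.array([.5672,.3172]); t=np.array(o['tcp_pos'][:2]); a=np.arctan2(*(t-pv)[::-1]); L=np.hypot(*(t-pv)); print('ang',np.degrees(a),'L',L)
prev=t
for k in np.linspace(a,np.radians(175.1),7)[1:]:
    q=pv+.068*np.array([np.cos(k),np.sin(k)]); print(T.T@np.r_[q-prev,0]*1000); prev=q
E
```

```text
clock: 22.2
tcp_pos: [0.5157, 0.3614, 0.0982]
orientation: [0.065, 1.568, -0.063]
contact_force: [-0.2, -0.4, 6.5]
grip_width: 0.015
t 22.2 tcp [0.5157 0.3614 0.0982] R [[0.002, 0.001, -1.0], [0.081, 0.997, 0.001], [0.997, -0.081, 0.002]] F [-0.2223 -0.4161  6.5374] w 0.014955267127570018 q [-0.1453  0.6879 -0.8029  1.7374  0.5871  0.9714  0.3111]
ang 139.34771287559104 L 0.0678327233162783
[-0.0117 -5.8295 -3.9861]
[-0.0109 -6.2955 -3.2146]
[-0.0101 -6.5952 -2.5437]
[-0.0092 -6.8237 -1.8453]
[-0.0082 -6.9783 -1.1269]
[-0.0071 -7.0576 -0.3964]
```

```bash
python3 -m pendant '[0,0,-5.8,-4,0, 0,0,-6.3,-3.2,0, 0,0,-6.6,-2.5,0, 0,0,-6.8,-1.8,0, 0,0,-7,-1.1,0, 0,0,-7,-0.4,0, 0,0,0,0,0, 0,0,0,0,0]'
python3 - <<'E'
from h import *
o=st(); t=np.array(o['tcp_pos'][:2])-[.5672,.3172]; print('ang',np.degrees(np.arctan2(t[1],t[0])),np.hypot(*t))
E
```

```text
clock: 23.2
tcp_pos: [0.496, 0.3257, 0.0981]
orientation: [0.064, 1.572, -0.058]
contact_force: [-7.1, 3.9, 8.6]
grip_width: 0.0148
t 23.2 tcp [0.496  0.3257 0.0981] R [[-0.002, 0.004, -1.0], [0.077, 0.997, 0.003], [0.997, -0.077, -0.002]] F [-7.1123  3.9226  8.6099] w 0.014778626179557398 q [-0.0818  0.6428 -0.8215  1.825   0.5743  0.9293  0.3322]
ang 173.2242687432226 0.071665204690872
```

```bash
python3 -m pendant '[0,0,-2.4,2.5,0, 0,0,0,0,0, 0,0,0,0,0]'
python3 - <<'E'
from h import *
o=st(); t=np.array(o['tcp_pos'][:2])-[.5672,.3172]; print('ang',np.degrees(np.arctan2(t[1],t[0])),np.hypot(*t))
E
```

```text
clock: 23.58
tcp_pos: [0.4962, 0.3238, 0.0981]
orientation: [0.062, 1.575, -0.057]
contact_force: [-13.0, 4.8, 10.6]
grip_width: 0.0153
t 23.575 tcp [0.4962 0.3238 0.0981] R [[-0.005, 0.004, -1.0], [0.076, 0.997, 0.003], [0.997, -0.076, -0.005]] F [-12.9947   4.838   10.6441] w 0.015296389702335208 q [-0.0772  0.6433 -0.823   1.8251  0.5722  0.931   0.338 ]
ang 174.66553632686959 0.07133911657436992
```

```bash
python3 -m pendant '[0,0,0,-2.5,0, 0,0,0,0,0, 20,0,0,0,0, 30,0,0,0,0, 40,0,0,0,0, 50,0,0,0,0, 50,-30,0,0,0, 50,-45,0,0,0, 50,-45,0,30,0, 50,0,0,20,0, 50,0,0,0,0]'
cat > m.py <<'E'
from h import *
st()
p,d,c=grab('wrist','w9.png'); P,u,v=pts(d,c)
q=P[:,:2]-[.5672,.3172]; rr=np.hypot(*q.T); an=np.degrees(np.arctan2(q[:,1],q[:,0]))%360
hsv=cv2.cvtColor(p,cv2.COLOR_RGB2HSV)[v,u]
m=(hsv[:,1]>150)&(hsv[:,0]>16)&(hsv[:,0]<34)&(P[:,2]>.08)&(P[:,2]<.088)&(rr<.12); print('tab',m.sum(),P[m].mean(0),an[m].mean())
m=(P[:,2]>.117)&(P[:,2]<.13)&(rr<.09)&(rr>.05)&(an>130)&(an<230); print('post',m.sum(),P[m].mean(0),rr[m].mean(),an[m].mean())
m=(P[:,2]>.078)&(P[:,2]<.088)&(rr<.055)&(rr>.02)&(an>150)&(an<200); print('arm',m.sum(), m.any() and np.polyfit(P[m,0],P[m,1],1))
u0,v0=map(int,proj([.52,.32,.08],c)); print(u0,v0)
cv2.imwrite('pics/'+__import__('sys').argv[1],cv2.resize(p[max(0,v0-75):v0+75,max(0,u0-100):u0+100,::-1],None,fx=4,fy=4,interpolation=cv2.INTER_CUBIC))
E
python3 m.py w9c.png
```

```text
clock: 24.95
tcp_pos: [0.5499, 0.3152, 0.2168]
orientation: [0.066, 1.569, -0.066]
contact_force: [-0.2, -0.6, 0.1]
grip_width: 0.0499
t 24.95 tcp [0.5499 0.3152 0.2168] R [[0.0, -0.0, -1.0], [0.084, 0.996, -0.0], [0.996, -0.084, 0.0]] F [-0.2156 -0.6453  0.147 ] w 0.04994320204298212 q [-0.0058  0.5701 -0.8776  1.6303  0.4691  1.1654  0.4918]
tab 0 [nan nan nan] nan
post 280 [0.4986 0.3222 0.121 ] 0.06885618909487785 175.85871318136824
arm 384 [-0.0838  0.3642]
320 162m.py:6: RuntimeWarning: Mean of empty slice.
  m=(hsv[:,1]>150)&(hsv[:,0]>16)&(hsv[:,0]<34)&(P[:,2]>.08)&(P[:,2]<.088)&(rr<.12); print('tab',m.sum(),P[m].mean(0),an[m].mean())
  ret = um.true_divide(
  ret = ret.dtype.type(ret / rcount)
```

View pics/w9c.png

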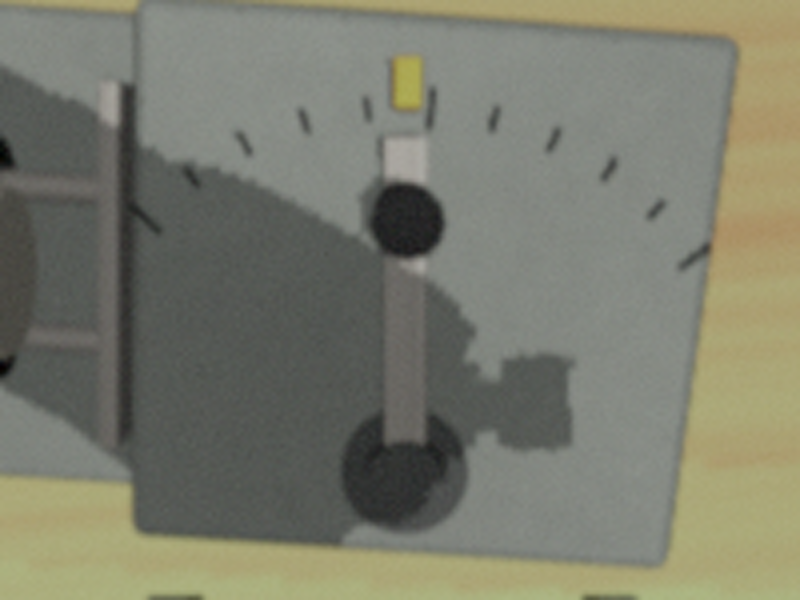

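The crop shows the lever nose at (405,150) lined up with the brass tab at (408,83), within about 0.3°. The fitted arm direction is 175.2° against 175.1° for the tab. One last check of the bottle and bystanders before handing in.

Run:
```python
from h import *
p,d,c=grab('top','end.png')
for n in ['jar','glue','tub','can','bottle']:
    for x in nets.look_for(n,'top')[:2]: print(n,round(x['score'],2),np.array(x['location']))
p,d,c=grab('scene','end2.png')
for n in ['glue','can','tub','jar']:
    for x in nets.look_for(n,'scene')[:2]: print(n,round(x['score'],2),np.array(x['location']))
P,u,v=pts(d,c); y=np.array([.1513,.9885]);x=np.array([.9885,-.1513]); q=P[:,:2]-[.5114,.2499]; X=q@x;Y=q@y
m=(abs(X)<.025)&(Y>-.165)&(Y<-.02)&(P[:,2]>.075)&(P[:,2]<.12); print('bottle on rollers',m.sum(),Y[m].min(),Y[m].max(),P[m,2].max())
cv2.imwrite('pics/endc.png',cv2.resize(p[90:290,180:440,::-1],None,fx=3,fy=3))
```

```text
jar 0.85 [ 0.4858 -0.1553  0.0599]
glue 0.83 [ 0.5929 -0.207   0.0863]
tub 0.66 [0.7845 0.1219 0.0041]
can 0.65 [ 0.7726 -0.0251  0.1698]
bottle 0.9 [0.4967 0.1646 0.0864]
bottle 0.84 [ 0.5951 -0.3969  0.0886]
glue 0.57 [ 0.6073 -0.2292  0.0711]
can 0.93 [ 0.7938 -0.0435  0.1233]
tub 0.67 [0.7788 0.1322 0.0272]
jar 0.86 [ 0.4986 -0.1594  0.0599]
jar 0.36 [0.5029 0.16   0.0772]
bottle on rollers 341 -0.15958426119573452 -0.029163107627075927 0.09609413803348654
```

View pics/endc.png

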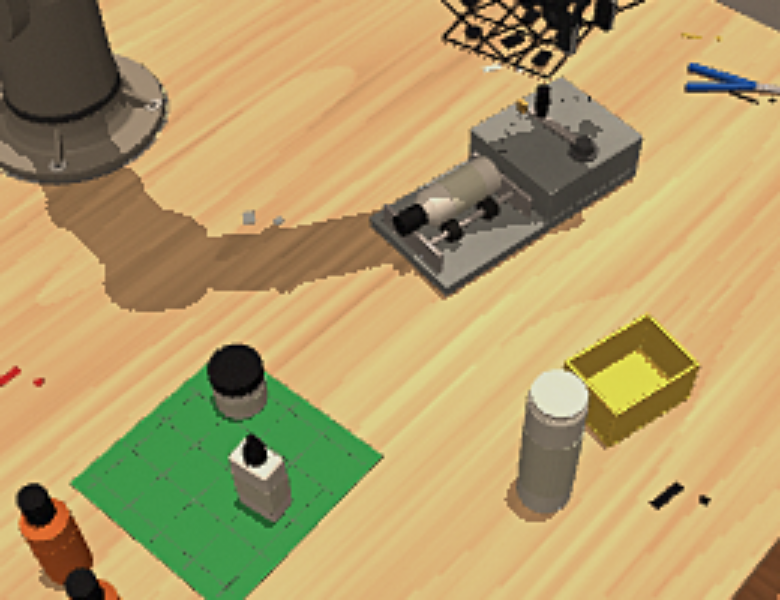

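The picture shows the bottle on the wheels at (450,200), cap away from the housing, the lever at the tab (525,108), and the bystanders standing where they were.

```bash
python3 -c "
from bench import r
print(r.hand_in())"
```

```text
the job is handed in; nothing more can be done
None
```

The job is done and handed in at about 26 s of the 61 s allowed; the hand-in reports no verdict.

- **Bottle:** I tipped the white bottle onto its side on free table and regripped it lying down. I then lowered it onto the wheels until they took the load, and let it go. It lies level and centred, with the axis at z about 69 mm against 68 mm and sideways within about 1 mm. The foot is about 30 mm from the mixer's centre, as wanted, facing the housing, and the cap points away.
- **Lever:** I gripped the post, swung it round and let go. The arm then pointed along 175.2°, and the brass tab lies at 175.1°. My own tab-colour measurement failed in that last picture, so the tab direction comes from two earlier measurements. The picture itself shows the nose and the tab lined up within about 0.3°.
- **Bystanders:** The jar, glue bottle, can and tub were still standing in the last pictures, all within 6 mm of where the networks first found them. That is close to the networks' own error.

Two things did not go perfectly:
- **Tipping:** The bottle's foot slid a little on the table. The cap end settled about 6 mm when I opened the jaws there.
- **Forces:** The highest wrist-force reading I saw was about 29 N, when pressing the bottle onto the wheels. Moving the lever gave about 17 N.

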